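Throw the fan rig's switch over the safety screen with the bent rod

TASK

Switch on the fan test rig: take the bent rod from its stand, reach over the clear safety screen with it and pull the T-handled switch fully over towards the screen, then put the rod back in the stand it came from. Keep the hand off the switch box, do not strike the screen, and leave the ball-topped switch next to it as it is.

Things in the scene. Friction and masses are not known exactly. Their poses are not given: they have to be found in the camera images.
- hook_rod: Bent rod, 0.2 kg: black grip 120 x 22 x 26 mm (x, y, z), then a 10 mm aluminium bar forward (+x) that bends 90 degrees down at x = 160 mm. Origin: on the grip's axis, 10 mm ahead of its middle, near the balance point; grip it here from above, closing along y. z up. Starts level in its stand, leg down, origin 150 mm above the table. A straight rod with the same grip lies across the bench.
- hook_rod_tip (a point): Free lower end of the bent rod's 10 mm thick leg: in the rod's frame x = 160, y = 0, z = -135 mm.
- stand_bent: The bent rod's fixed white stand; origin on the table under the rod's origin, same yaw. Two posts with flared V cheeks, under the grip at x = -57 mm and under the bar at x = +95 mm; cheek tops 165 and 175 mm above the table, V 20 mm wider than the rod each side at the top. Free between the posts down to a 12 mm base plate. The other, like stand holds the straight rod; sides vary.
- screen: Fixed upright clear safety screen with an aluminium frame, 320 mm wide (along its y), 150 mm high, frame 14 mm thick, two feet 80 mm long at its ends. Origin: middle of its underside. Its x points away from the robot, to the side where the switches are.
- main_box: Fixed white switch box with the T-handled lever, 80 x 70 x 25 mm, 85 to 105 mm behind the screen (centre to screen). Origin: centre of its underside; x points away from the screen, parallel to the screen's x. Lever pivot: along y, 30 mm above the origin. The ball-topped switch stands about 145 mm to the left or right; beyond the box (+x) 120 mm from the origin are free.
- main (a joint): Angle of the T lever, rad: 0 = off, leaning away from the screen (starts 0 to 0.12); 1.0 = fully over towards the screen, at its stop. The T's crossbar (along y, 64 mm long, 14 mm thick) is 80 mm from the pivot: its axis is at x = +38, z = 100 mm in the box's frame at 0; x = 0, z = 110 half way; x = -38, z = 100 at 1.0. Stays where left; about 1.5 N at the bar moves it.
- aux_knob (a point): Centre of the black ball (24 mm) on the lever of the neighbouring switch, otherwise like the T-handled one; leave it alone.
Mind the look-alikes: they are no part of the job. What is shaped like the hook_rod but orange is not meant.

How it is judged (in metres and radians):
On the way, in this order (a step that is already met when the one before it is completed fails the run):
1. the bent rod is lifted out of its stand (height (world z) of hook_rod above 0.22 m), for 0.1 s.
2. the T-handled switch is pulled fully over by the bent rod, whose leg is at the switch (value of joint main above 0.85 rad and distance between hook_rod_tip and main_box below 0.14 m), for 0.1 s.
At the end, for the whole second after the job is handed in: The T-handled lever is over (above 0.85 of 1.0 rad) and the bent rod lies at rest in its own stand as at the start: origin within 25 mm and tip within 35 mm of where they were, upright within 10 degrees (value of joint main above 0.85 rad and distance of hook_rod from where it was at the start of the episode below 0.025 m and angle between hook_rod's own z axis and vertical below 0.17 rad and distance of hook_rod_tip from where it was at the start of the episode below 0.035 m and linear speed of hook_rod below 0.03 m/s); the robot touches nothing.
It fails at once if the ball-topped switch is moved (more than 15 mm at its ball) (distance of aux_knob from where it was at the start of the episode above 0.015 m).
It fails at once if the hand or arm touches the T-handled switch or its box (contact force between any of the fingers, the arm and main_box above 0.5 N).
It fails at once if the screen is struck (more than 15 N) (contact force between anything else and screen above 15 N).
It also fails if it takes over 59 s, if anything falls off the work surface, if the arm or the gripper's body presses on something with over 40 N, if the wrist force passes 120 N, or if a joint passes its speed limit or range.

ROBOT

A 6-joint arm with a two-finger parallel gripper is mounted at the origin on the work surface. World frame = base frame: x ahead of the robot, y to its left, z up, the work surface at z = 0. Lengths are in m, angles in degrees, forces in N, time in s.
With the tool pointing down it reaches from about 0.35 to 0.875 m from the base axis. Payload 4.2 kg.
Tool frame: the origin (TCP) lies midway between the tips of the shut fingers; the grasp point (between the pads) lies 19 mm behind it; z points along the fingers, y is the line along which they close (so a half turn about z gives the same grasp; the last joint's range is limited). The gripper opens to 87 mm and grips with 3 to 60 N. Pads are 19 mm wide; open, the fingers measure 117 mm over their backs; the gripper's body (75 mm by 190 mm) begins 51 mm behind the grasp point.
Start: joints at [-58.637, 22.042, 0.453, 0, -68.411, -14.817], TCP at [0.178, -0.599, 0.223] pointing down, gripper open.
Joint ranges: [-179.83, 179.83], [-69.29, 118.12], [-61.27, 80.66], [-181.25, 117.63], [-171.15, -9.14], [-177.46, 177.46]. Speed limits (degrees/s): [159.86, 159.86, 180, 180, 180, 180].

INTERFACE

Orientations are given as a 3x3 rotation matrix whose columns are the frame's x, y, z axes.
In Python, from station import * gives the robot as it stands. The module is installed in compiled form; this text tells all that it offers.
- The arm moves only by the tool servo_tool, never from a script. Its argument "deltas" is a list of rows, each an object of numbers: "tx", "ty", "tz": the shift along the tool's x, y, z in mm; "ax", "ay", "az": the turn, a rotation vector about the tool's x, y, z in rad; "claw": the finger opening in mm, from 0 to 87. In form: [{"tx": .., "ty": .., "tz": .., "ax": .., "ay": .., "az": .., "claw": ..}, ...]. A call has 1 to 12 rows; each row is the pose to reach, as a shift and turn from the pose commanded when the call began, along the tool's axes at that moment; what a row does not reach only later rows make up. A row lasts 1/12 s, in which the tool goes at most 41.7 mm and 7.16 degrees, less where a joint would pass 70% of its speed; a pose out of reach is approached as far as the arm can. A call with a gripper value outside its range is refused whole. The fingers move at their own pace and stop on an object; the grip force is fixed at half the most. Time passes only in rows, so rows that repeat a pose let the fingers close. It gives the time, the measured TCP pose, the force, the opening and the grip force at its end, in the units of the state.
- sense(): the state, without advancing time (a new reading comes with each control period).
- capture(name): name is "scene" or "top" or "wrist"; returns the picture (384x512x3 uint8, blue, green, red); there is no depth.
- calibration(name): a dict with "fx", "fy", "cx", "cy" (pixels), "dist" ([k1, k2, p1, p2, k3] as OpenCV has them; the pictures are not rectified), "cam_to_world" (4x4, takes a point from camera to world coordinates); the wrist camera has in their place "hand_eye" (4x4, takes a point from camera to tool coordinates, whose origin is the TCP and whose axes are the flange's). Camera axes: x right, y down, z forward; pixel columns grow to the right and rows downward; lengths in m; the calibration is good to about 2 mm. A picture is of the moment at which its call begins: read the wrist's pose just before it. calibration takes no time and is no camera call.
- finish_job(): hands the job in; it is judged then, once.
Trained networks look in the newest picture that a camera, given by its name, has taken for a name from the list of things; names that differ only in an ending like _2 or _b are one class to them, and where a whole thing is asked for, a point or a joint stands for the part that bears it (a point fixed in the world has none). Each returns a list of dicts, best first, with "confidence" (0 to 1); they miss things now and then, are a little off and sometimes report something else, mostly with a low value. They report only what shows in the picture. A call takes as long as a camera call. They do not tell look-alikes from the thing itself.
- recognise(label, camera): "xyz" ([x, y, z] in m, in the coordinates of the camera as it stood for that picture, good to about 4 mm: the middle of the surface that is visible of it).
- trace(label, camera): "mask" (384x512 bool, what is visible of it).
The state is a dict: "time_s": time; "joints": joint angles; "joint_velocities": joint speeds; "effort": joint torques, N m; "tcp_pos": TCP position; "ee_rot": TCP orientation; "wrist_force": force on the tool from outside, world axes, zero at the start; "moment": the same for the moment, N m; "gripper_width": opening from 0.0 (shut) to 1.0 (fully open); "gripper_force": force on a finger pad.
Only numpy, scipy, OpenCV 4.12 (cv2) and the standard library are available. Lean on these libraries where they do the work, as an engineer would, in place of code of your own. Each camera call takes 0.05 s, during which the arm holds its last target. There are 200 camera calls.

## Working session

There is one attempt and no reset: what is moved stays moved. The work goes in short steps, Python scripts to look and compute and a tool call to move; the robot and the scene stay as the last step left them, time stands still between calls to the robot, and variables do not carry over. Pictures are saved under pics/ and viewed, at most 13 in all, crops included, and the job is handed in when it is done.

Besides the shell and the picture viewer there is one more tool, called after ">>>" in YAML: its name, and indented under it one key for each argument. servo_tool: Moves the arm, as the interface text tells. Its arguments: {"type":"object","properties":{"deltas":{"type":"array","items":{"type":"object","properties":{"tx":{"type":"number"},"ty":{"type":"number"},"tz":{"type":"number"},"ax":{"type":"number"},"ay":{"type":"number"},"az":{"type":"number"},"claw":{"type":"number"}}}}},"required":["deltas"]}

```bash
mkdir -p pics
cat > h.py <<'E'
from station import *
import numpy as np, cv2
def cam(n,s=None):
    c=calibration(n);K=np.array([[c['fx'],0,c['cx']],[0,c['fy'],c['cy']],[0,0,1.]])
    if n=='wrist':
        s=s or sense();T=np.eye(4);T[:3,:3]=np.array(s['ee_rot']);T[:3,3]=s['tcp_pos'];M=T@np.array(c['hand_eye'])
    else: M=np.array(c['cam_to_world'])
    return K,np.array(c['dist']),M
def ray(n,uv,C=None):
    K,d,M=C or cam(n);p=cv2.undistortPoints(np.array([[uv]],float),K,d)[0,0]
    v=M[:3,:3]@np.array([p[0],p[1],1]);return M[:3,3],v/np.linalg.norm(v)
def atz(n,uv,z,C=None):
    o,v=ray(n,uv,C);return o+v*(z-o[2])/v[2]
def tri(rs):
    A=0;b=0
    for o,v in rs:
        P=np.eye(3)-np.outer(v,v);A=A+P;b=b+P@o
    return np.linalg.solve(A,b)
def proj(n,p,C=None):
    K,d,M=C or cam(n);W=np.linalg.inv(M);r,_=cv2.Rodrigues(W[:3,:3])
    return cv2.projectPoints(np.array(p,float).reshape(-1,1,3),r,W[:3,3],K,d)[0][:,0]
E
python3 - <<'E'
from h import *
for n in('scene','top'):
    cv2.imwrite(f'pics/{n}0.png',cv2.resize(capture(n),(800,600)))
    K,d,M=cam(n);print(n,K[0,0],M.round(3).tolist())
    for l in('hook_rod','stand_bent','screen','main_box','main','aux_knob','hook_rod_tip'):
        for r in recognise(l,n)[:3]:
            print(l,round(r['confidence'],2),(M@np.r_[r['xyz'],1])[:3].round(3))
E
```

```text
scene 428.46505134164414 [[-0.829, 0.434, -0.353, 0.885], [0.56, 0.644, -0.522, 0.697], [0.001, -0.63, -0.777, 1.189], [0.0, 0.0, 0.0, 1.0]]
hook_rod 0.76 [ 0.495 -0.3    0.157]
hook_rod 0.53 [ 0.155 -0.298  0.016]
stand_bent 0.81 [ 0.492 -0.305  0.014]
screen 0.83 [0.523 0.013 0.075]
aux_knob 0.5 [ 0.63  -0.086  0.101]
hook_rod_tip 0.77 [ 0.158 -0.297  0.011]
hook_rod_tip 0.72 [ 0.498 -0.3    0.153]
top 470.68935641039064 [[-0.012, -0.981, 0.195, 0.127], [-1.0, 0.014, 0.011, -0.012], [-0.014, -0.195, -0.981, 1.497], [0.0, 0.0, 0.0, 1.0]]
hook_rod 0.72 [ 0.484 -0.313  0.162]
hook_rod 0.17 [ 0.481 -0.3    0.015]
stand_bent 0.77 [ 0.479 -0.302  0.014]
screen 0.75 [ 0.518 -0.013  0.087]
screen 0.54 [0.624 0.051 0.026]
main_box 0.81 [0.622 0.051 0.026]
main_box 0.5 [ 0.515 -0.017  0.082]
main 0.64 [ 0.516 -0.016  0.084]
hook_rod_tip 0.96 [ 0.484 -0.305  0.158]
```

View pics/scene0.png

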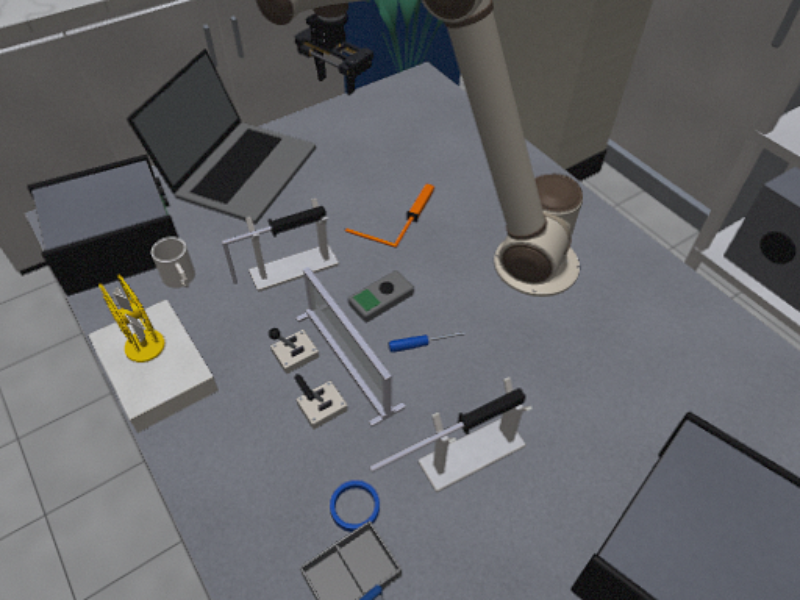

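View pics/top0.png

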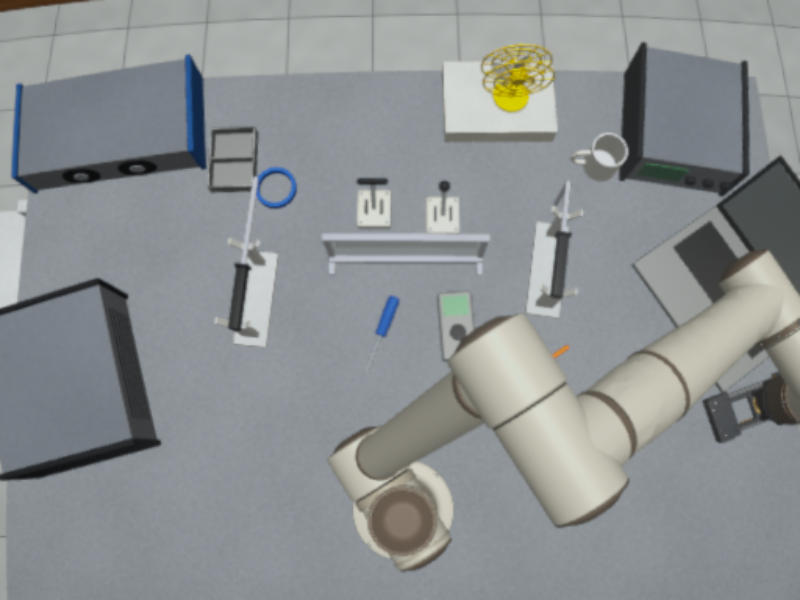

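Run:
```python
from h import *
a=capture('scene');b=capture('top')
def c(i,x,y,s): 
    M=np.float32([[s,0,-x*s],[0,s,-y*s]]);return cv2.warpAffine(i,M,(400,300),flags=cv2.INTER_CUBIC)
cv2.imwrite('pics/mos.png',np.vstack([np.hstack([c(a,138,126,5),c(b,300,112,3.5)]),np.hstack([c(a,150,168,3),c(b,203,108,3.5)])]))
```

```text
(no output)
```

View pics/mos.png

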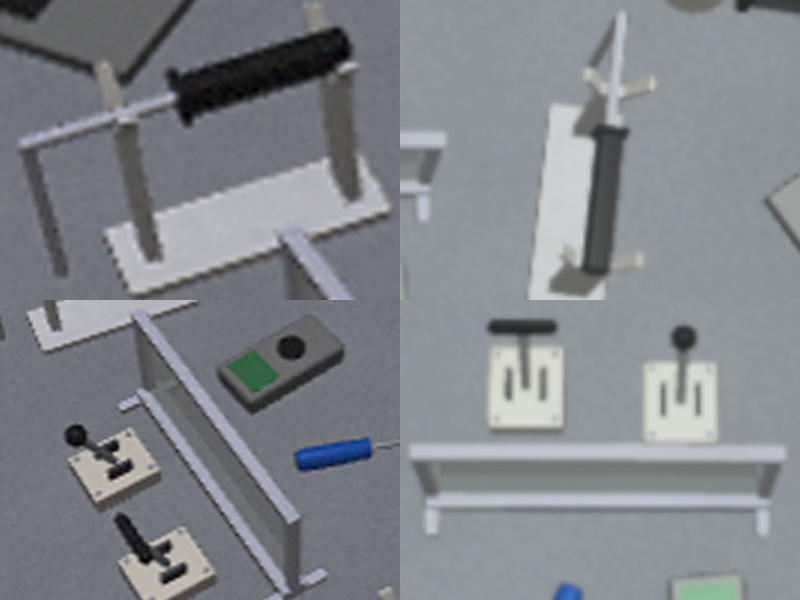

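Run:
```python
from h import *
s1=lambda x,y:('scene',(x/5+138,y/5+126)); t1=lambda x,y:('top',(x/3.5+300,y/3.5+112))
s2=lambda x,y:('scene',(x/3+150,y/3+168)); t2=lambda x,y:('top',(x/3.5+203,y/3.5+108))
P=dict(bend=[s1(28,144),t1(221,14)],gf=[s1(179,95),t1(209,131)],gr=[s1(344,48),t1(195,270)],tip=[s1(60,272),t1(189,70)],
 barL=[s2(147,256),t2(89,27)],barR=[s2(121,219),t2(156,27)],ball=[s2(75,135),t2(283,37)],scL=[s2(292,218),t2(12,153)],scR=[s2(140,16),t2(382,153)])
for k,v in P.items():
    rs=[ray(*q) for q in v];p=tri(rs);print(k,p.round(4),[round(float(np.linalg.norm(np.cross(p-o,d)))*1e3,1) for o,d in rs])
for c in((89,47),(164,47),(163,128),(87,128)): print(atz(*t2(*c),.025).round(4))
```

```text
bend [ 0.6236 -0.33    0.1536] [2.4, 2.4]
gf [ 0.5185 -0.313   0.1546] [1.0, 1.0]
gr [ 0.3993 -0.2954  0.1488] [0.5, 0.5]
tip [ 0.6218 -0.3308  0.018 ] [2.6, 2.6]
barL [0.6477 0.0807 0.1105] [0.5, 0.5]
barR [0.6478 0.0226 0.1021] [1.8, 1.8]
ball [ 0.637  -0.0919  0.1044] [0.3, 0.3]
scL [0.521  0.1436 0.1486] [0.9, 0.9]
scR [ 0.5147 -0.1697  0.1424] [3.2, 3.2]
[0.6593 0.0867 0.025 ]
[0.6579 0.0159 0.025 ]
[0.5781 0.0176 0.025 ]
[0.5793 0.0885 0.025 ]
```

```bash
cat >> h.py <<'E'
def go(p,yaw=None):
    s=sense();R=np.array(s['ee_rot']);d=R.T@(np.array(p)-s['tcp_pos'])*1e3
    print('t',round(s['time_s'],2),'tcp',np.round(s['tcp_pos'],4),'delta',d.round(1))
    if yaw is not None: # desired world direction angle of tool y axis minus 90 (mod 180)
        y=np.radians(yaw);best=None
        for k in(1,-1):
            X=k*np.array([np.cos(y),np.sin(y),0]);Z=np.array([0,0,-1.]);G=np.c_[X,np.cross(Z,X),Z]
            rv=cv2.Rodrigues(R.T@G)[0][:,0]
            if best is None or np.linalg.norm(rv)<np.linalg.norm(best): best=rv
        print('rv',best.round(4),'deg',np.degrees(np.linalg.norm(best)).round(2))
E
python3 -c "
from h import *
go([.467,-.306,.40],-8.5);s=sense();print(np.round(s['ee_rot'],3),s['joints'],s['wrist_force'],s['gripper_width'])
print(calibration('wrist'))"
```

```text
t 0.9 tcp [ 0.178  -0.5991  0.2226] delta [-360.5  198.7 -177.4]
rv [-1.000e-04  0.000e+00  4.371e-01] deg 25.05
[[-0.959 -0.285  0.   ]
 [-0.285  0.959 -0.   ]
 [-0.    -0.    -1.   ]] [-5.86370501e+01  2.20397992e+01  4.54477538e-01 -6.91775451e-04
 -6.84109118e+01 -1.48162705e+01] [-0.43355926  0.1151489   0.47799266] 0.9984652570500832
{'fx': 342.80650730162927, 'fy': 342.80650730162927, 'cx': 253.60646643010946, 'cy': 191.70058453890033, 'dist': array([-0.03004088,  0.        ,  0.        ,  0.        ,  0.        ]), 'hand_eye': array([[ 1.58169775e-03, -9.63812147e-01, -2.66577651e-01,
         7.24131381e-02],
       [ 9.99998737e-01,  1.56671189e-03,  2.68889039e-04,
        -2.95810250e-04],
       [ 1.58491853e-04, -2.66577740e-01,  9.63813407e-01,
        -1.62672306e-01],
       [ 0.00000000e+00,  0.00000000e+00,  0.00000000e+00,
         1.00000000e+00]])}
```

>>> servo_tool:
  deltas:
    - {"tz": -40}
    - {"tz": -80}
    - {"tz": -120}
    - {"tz": -160}
    - {"tx": -30,"ty": 17,"tz": -177,"az": 0.05}
    - {"tx": -68,"ty": 37,"tz": -177,"az": 0.1}
    - {"tx": -104,"ty": 57,"tz": -177,"az": 0.17}
    - {"tx": -140,"ty": 77,"tz": -177,"az": 0.24}
    - {"tx": -176,"ty": 97,"tz": -177,"az": 0.3}
    - {"tx": -212,"ty": 117,"tz": -177,"az": 0.36}
    - {"tx": -248,"ty": 137,"tz": -177,"az": 0.437}
    - {"tx": -284,"ty": 157,"tz": -177,"az": 0.437}

```text
schema error: expected keys tx, ty, tz, ax, ay, az, claw
```

Run:
```python
from h import *
go([.467,-.306,.33],-8.5)
s=sense();np.save('w1.npy',cam('wrist',s)[2]);a=capture('wrist');cv2.imwrite('pics/w1.png',a)
```

```text
t 0.9 tcp [ 0.178  -0.5991  0.2226] delta [-360.5  198.7 -107.4]
rv [-1.000e-04  0.000e+00  4.371e-01] deg 25.05
```

All keys are needed.

>>> servo_tool:
  deltas:
    - {"tx": 0,"ty": 0,"tz": -40,"ax": 0,"ay": 0,"az": 0,"claw": 87}
    - {"tx": 0,"ty": 0,"tz": -80,"ax": 0,"ay": 0,"az": 0,"claw": 87}
    - {"tx": 0,"ty": 0,"tz": -120,"ax": 0,"ay": 0,"az": 0,"claw": 87}
    - {"tx": 0,"ty": 0,"tz": -160,"ax": 0,"ay": 0,"az": 0,"claw": 87}
    - {"tx": -32,"ty": 17,"tz": -177,"ax": 0,"ay": 0,"az": 0.05,"claw": 87}
    - {"tx": -68,"ty": 37,"tz": -177,"ax": 0,"ay": 0,"az": 0.11,"claw": 87}
    - {"tx": -104,"ty": 57,"tz": -177,"ax": 0,"ay": 0,"az": 0.18,"claw": 87}
    - {"tx": -140,"ty": 77,"tz": -177,"ax": 0,"ay": 0,"az": 0.25,"claw": 87}
    - {"tx": -176,"ty": 97,"tz": -177,"ax": 0,"ay": 0,"az": 0.31,"claw": 87}
    - {"tx": -212,"ty": 117,"tz": -177,"ax": 0,"ay": 0,"az": 0.37,"claw": 87}
    - {"tx": -248,"ty": 137,"tz": -177,"ax": 0,"ay": 0,"az": 0.437,"claw": 87}
    - {"tx": -284,"ty": 157,"tz": -177,"ax": 0,"ay": 0,"az": 0.437,"claw": 87}

```text
time_s: 1.95
tcp_pos: [0.4064, -0.366, 0.3999]
ee_rot: [[-0.989, 0.15, 0.001], [0.15, 0.989, -0.0], [-0.001, -0.0, -1.0]]
wrist_force: [-0.1, -0.5, -1.0]
gripper_width: 0.999
gripper_force: 0.0
```

Run:
```python
from h import *
go([.467,-.306,.30],-8.5)
```

```text
t 1.95 tcp [ 0.4064 -0.366   0.3999] delta [-50.8  68.4 100. ]
rv [-0.0002  0.0007 -0.0021] deg 0.13
```

>>> servo_tool:
  deltas:
    - {"tx": -17,"ty": 23,"tz": 10,"ax": 0,"ay": 0,"az": 0,"claw": 87}
    - {"tx": -34,"ty": 46,"tz": 30,"ax": 0,"ay": 0,"az": 0,"claw": 87}
    - {"tx": -51,"ty": 68,"tz": 60,"ax": 0,"ay": 0,"az": 0,"claw": 87}
    - {"tx": -51,"ty": 68,"tz": 60,"ax": 0,"ay": 0,"az": 0,"claw": 87}

```text
time_s: 2.28
tcp_pos: [0.4667, -0.3035, 0.333]
ee_rot: [[-0.99, 0.144, -0.008], [0.144, 0.99, 0.007], [0.009, 0.005, -1.0]]
wrist_force: [-0.5, -0.5, -1.4]
gripper_width: 0.995
gripper_force: 0.0
```

Run:
```python
from h import *
go([.467,-.306,.131],-8.5)
C=cam('wrist');np.save('w1.npy',C[2]);a=capture('wrist')
O=np.array([.467,-.306,.15]);ya=np.radians(-8.5);ex=np.array([np.cos(ya),np.sin(ya),0]);ey=np.array([-ex[1],ex[0],0])
print(proj('wrist',[O+x*ex for x in(-.07,0,.05,.16)],C).round(1))
cv2.imwrite('pics/w1.png',cv2.resize(a,(800,600)))
```

```text
t 2.28 tcp [ 0.4667 -0.3035  0.333 ] delta [ -2.5  -3.6 202. ]
rv [ 0.0054 -0.0092  0.0041] deg 0.65
[[250.5 102. ]
 [250.2 172. ]
 [250.1 218. ]
 [249.8 308.1]]
```

View pics/w1.png

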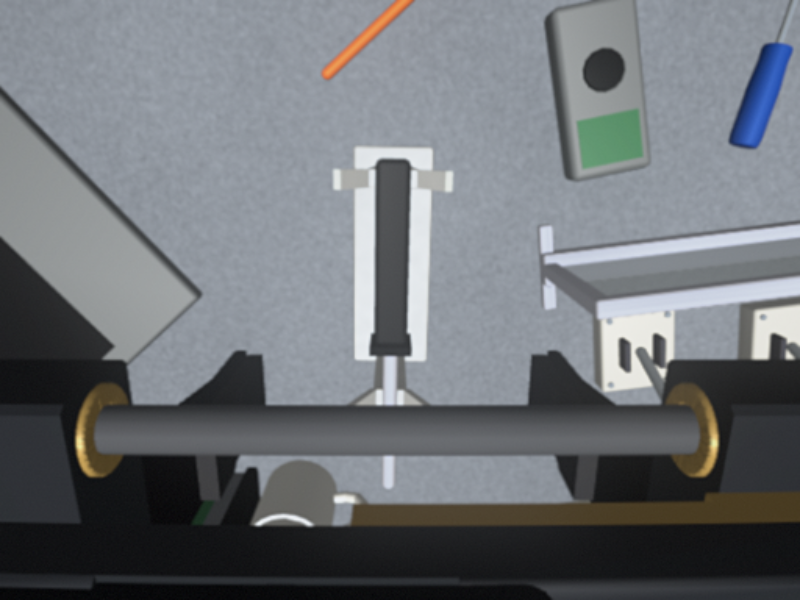

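>>> servo_tool:
  deltas:
    - {"tx": 0,"ty": 0,"tz": 30,"ax": 0,"ay": 0,"az": 0.009,"claw": 87}
    - {"tx": 0,"ty": 0,"tz": 60,"ax": 0,"ay": 0,"az": 0.009,"claw": 87}
    - {"tx": 0,"ty": 0,"tz": 90,"ax": 0,"ay": 0,"az": 0.009,"claw": 87}
    - {"tx": 0,"ty": 0,"tz": 120,"ax": 0,"ay": 0,"az": 0.009,"claw": 87}
    - {"tx": 0,"ty": 0,"tz": 145,"ax": 0,"ay": 0,"az": 0.009,"claw": 87}
    - {"tx": 0,"ty": 0,"tz": 165,"ax": 0,"ay": 0,"az": 0.009,"claw": 87}
    - {"tx": 0,"ty": 0,"tz": 182,"ax": 0,"ay": 0,"az": 0.009,"claw": 87}
    - {"tx": 0,"ty": 0,"tz": 196,"ax": 0,"ay": 0,"az": 0.009,"claw": 87}
    - {"tx": 0,"ty": 0,"tz": 205,"ax": 0,"ay": 0,"az": 0.009,"claw": 87}
    - {"tx": 0,"ty": 0,"tz": 209,"ax": 0,"ay": 0,"az": 0.009,"claw": 87}
    - {"tx": 0,"ty": 0,"tz": 209,"ax": 0,"ay": 0,"az": 0.009,"claw": 87}
    - {"tx": 0,"ty": 0,"tz": 209,"ax": 0,"ay": 0,"az": 0.009,"claw": 87}

```text
time_s: 3.33
tcp_pos: [0.4666, -0.3086, 0.1316]
ee_rot: [[-0.988, 0.157, 0.002], [0.157, 0.988, -0.001], [-0.002, -0.001, -1.0]]
wrist_force: [0.6, -0.3, -0.2]
gripper_width: 0.999
gripper_force: 0.0
```

```bash
python3 -c "
from h import *
go([.467,-.306,.131],-9)
a=capture('scene');cv2.imwrite('pics/s1.png',cv2.resize(a[100:220,100:260],(800,600)))"
```

```text
t 3.33 tcp [ 0.4666 -0.3086  0.1316] delta [0.  2.6 0.6]
rv [-0.0007  0.0017 -0.0002] deg 0.11
```

View pics/s1.png

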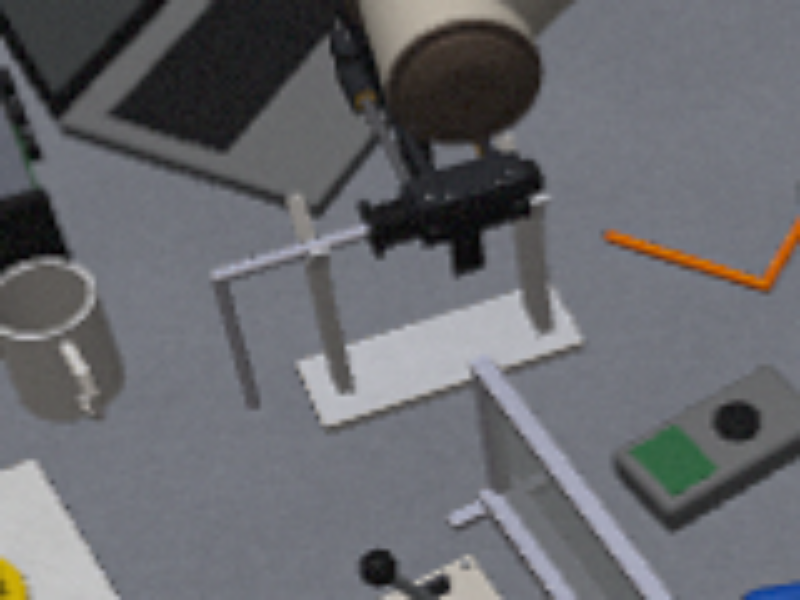

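>>> servo_tool:
  deltas:
    - {"tx": 0,"ty": 2.5,"tz": 0,"ax": 0,"ay": 0,"az": 0,"claw": 60}
    - {"tx": 0,"ty": 2.5,"tz": 0,"ax": 0,"ay": 0,"az": 0,"claw": 35}
    - {"tx": 0,"ty": 2.5,"tz": 0,"ax": 0,"ay": 0,"az": 0,"claw": 10}
    - {"tx": 0,"ty": 2.5,"tz": 0,"ax": 0,"ay": 0,"az": 0,"claw": 0}
    - {"tx": 0,"ty": 2.5,"tz": 0,"ax": 0,"ay": 0,"az": 0,"claw": 0}
    - {"tx": 0,"ty": 2.5,"tz": 0,"ax": 0,"ay": 0,"az": 0,"claw": 0}
    - {"tx": 0,"ty": 2.5,"tz": 0,"ax": 0,"ay": 0,"az": 0,"claw": 0}
    - {"tx": 0,"ty": 2.5,"tz": 0,"ax": 0,"ay": 0,"az": 0,"claw": 0}
    - {"tx": 0,"ty": 2.5,"tz": 0,"ax": 0,"ay": 0,"az": 0,"claw": 0}
    - {"tx": 0,"ty": 2.5,"tz": 0,"ax": 0,"ay": 0,"az": 0,"claw": 0}

```text
time_s: 4.22
tcp_pos: [0.4664, -0.3055, 0.1305]
ee_rot: [[-0.988, 0.157, -0.0], [0.157, 0.988, 0.0], [0.0, 0.0, -1.0]]
wrist_force: [1.0, 0.7, -0.4]
gripper_width: 0.327
gripper_force: 0.0
```

>>> servo_tool:
  deltas:
    - {"tx": 0,"ty": 0,"tz": 0,"ax": 0,"ay": 0,"az": 0,"claw": 0}
    - {"tx": 0,"ty": 0,"tz": 0,"ax": 0,"ay": 0,"az": 0,"claw": 0}
    - {"tx": 0,"ty": 0,"tz": 0,"ax": 0,"ay": 0,"az": 0,"claw": 0}
    - {"tx": 0,"ty": 0,"tz": 0,"ax": 0,"ay": 0,"az": 0,"claw": 0}
    - {"tx": 0,"ty": 0,"tz": 0,"ax": 0,"ay": 0,"az": 0,"claw": 0}

```text
time_s: 4.63
tcp_pos: [0.4664, -0.3055, 0.1305]
ee_rot: [[-0.988, 0.157, -0.0], [0.157, 0.988, 0.0], [0.0, 0.0, -1.0]]
wrist_force: [0.0, -0.1, 0.2]
gripper_width: 0.249
gripper_force: 30.0
```

>>> servo_tool:
  deltas:
    - {"tx": 0,"ty": 0,"tz": -8,"ax": 0,"ay": 0,"az": 0,"claw": 0}
    - {"tx": 0,"ty": 0,"tz": -22,"ax": 0,"ay": 0,"az": 0,"claw": 0}
    - {"tx": 0,"ty": 0,"tz": -42,"ax": 0,"ay": 0,"az": 0,"claw": 0}
    - {"tx": 0,"ty": 0,"tz": -65,"ax": 0,"ay": 0,"az": 0,"claw": 0}
    - {"tx": 0,"ty": 0,"tz": -90,"ax": 0,"ay": 0,"az": 0,"claw": 0}
    - {"tx": 0,"ty": 0,"tz": -115,"ax": 0,"ay": 0,"az": 0,"claw": 0}
    - {"tx": 0,"ty": 0,"tz": -140,"ax": 0,"ay": 0,"az": 0,"claw": 0}
    - {"tx": 0,"ty": 0,"tz": -165,"ax": 0,"ay": 0,"az": 0,"claw": 0}
    - {"tx": 0,"ty": 0,"tz": -185,"ax": 0,"ay": 0,"az": 0,"claw": 0}
    - {"tx": 0,"ty": 0,"tz": -196,"ax": 0,"ay": 0,"az": 0,"claw": 0}
    - {"tx": 0,"ty": 0,"tz": -200,"ax": 0,"ay": 0,"az": 0,"claw": 0}
    - {"tx": 0,"ty": 0,"tz": -200,"ax": 0,"ay": 0,"az": 0,"claw": 0}

```text
time_s: 5.63
tcp_pos: [0.4665, -0.3054, 0.3315]
ee_rot: [[-0.988, 0.157, 0.002], [0.157, 0.988, -0.0], [-0.002, 0.0, -1.0]]
wrist_force: [-0.4, 0.3, -2.0]
gripper_width: 0.25
gripper_force: 30.0
```

```bash
python3 -c "
from h import *
go([.53,.07,.33],-1)"
```

```text
t 5.63 tcp [ 0.4665 -0.3054  0.3315] delta [ -4.  380.8   1.5]
rv [-1.000e-04  1.700e-03 -1.397e-01] deg 8.0
```

>>> servo_tool:
  deltas:
    - {"tx": 0,"ty": 10,"tz": 0,"ax": 0,"ay": 0,"az": 0,"claw": 0}
    - {"tx": 0,"ty": 32,"tz": 0,"ax": 0,"ay": 0,"az": -0.01,"claw": 0}
    - {"tx": 0,"ty": 64,"tz": 0,"ax": 0,"ay": 0,"az": -0.02,"claw": 0}
    - {"tx": -1,"ty": 100,"tz": 0,"ax": 0,"ay": 0,"az": -0.04,"claw": 0}
    - {"tx": -1,"ty": 140,"tz": 0,"ax": 0,"ay": 0,"az": -0.06,"claw": 0}
    - {"tx": -2,"ty": 180,"tz": 0,"ax": 0,"ay": 0,"az": -0.08,"claw": 0}
    - {"tx": -2,"ty": 220,"tz": 0,"ax": 0,"ay": 0,"az": -0.1,"claw": 0}
    - {"tx": -3,"ty": 260,"tz": 0,"ax": 0,"ay": 0,"az": -0.12,"claw": 0}
    - {"tx": -3,"ty": 300,"tz": 0,"ax": 0,"ay": 0,"az": -0.13,"claw": 0}
    - {"tx": -4,"ty": 338,"tz": 0,"ax": 0,"ay": 0,"az": -0.14,"claw": 0}
    - {"tx": -4,"ty": 366,"tz": 0,"ax": 0,"ay": 0,"az": -0.14,"claw": 0}
    - {"tx": -4,"ty": 381,"tz": 0,"ax": 0,"ay": 0,"az": -0.14,"claw": 0}

```text
time_s: 6.63
tcp_pos: [0.5293, 0.0736, 0.3286]
ee_rot: [[-1.0, 0.014, -0.003], [0.014, 1.0, -0.0], [0.003, -0.0, -1.0]]
wrist_force: [-0.1, 0.3, -2.2]
gripper_width: 0.251
gripper_force: 30.0
```

Run:
```python
from h import *
go([.53,.07,.33],-1)
a=capture('scene');b=capture('top')
def c(i,x,y,s): 
    M=np.float32([[s,0,-x*s],[0,s,-y*s]]);return cv2.warpAffine(i,M,(400,450),flags=cv2.INTER_CUBIC)
cv2.imwrite('pics/m2.png',np.hstack([c(a,150,120,3),c(b,203,80,3.5)]))
```

```text
t 6.63 tcp [0.5293 0.0736 0.3286] delta [-0.7 -3.6 -1.4]
rv [-0.0003 -0.0033  0.0035] deg 0.27
```

View pics/m2.png

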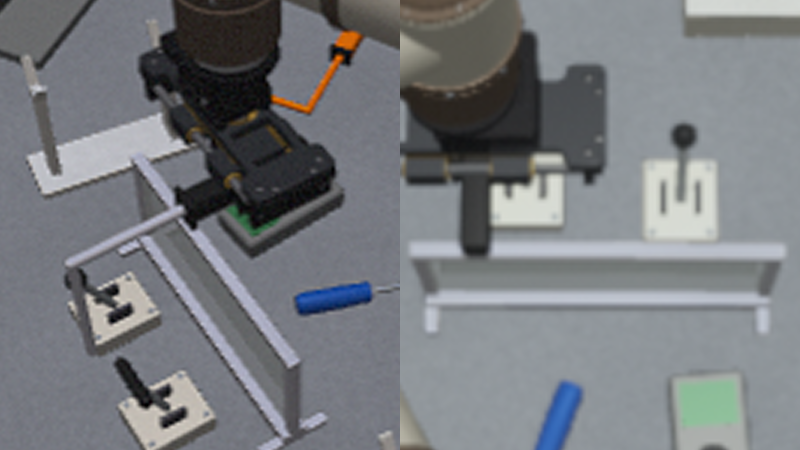

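Run:
```python
from h import *
s=sense();t=np.array(s['tcp_pos']);print(t)
for z in(0,-.135):
    p=t+[.16,-.003,.019+z];print(p,(proj('scene',p)-[150,120])*3)
go([.53,.07,.33],-1)
```

```text
[0.52949715 0.07253197 0.32875356]
[0.68949715 0.06953197 0.34775356] [[ 69.17301663 264.39645518]]
[0.68949715 0.06953197 0.21275356] [[ 90.17351777 354.76180504]]
t 6.73 tcp [0.5295 0.0725 0.3288] delta [-0.5 -2.5 -1.2]
rv [-0.0008 -0.0032  0.0038] deg 0.29
```

>>> servo_tool:
  deltas:
    - {"tx": 0,"ty": 0,"tz": 10,"ax": 0,"ay": 0,"az": 0,"claw": 0}
    - {"tx": 0,"ty": 0,"tz": 25,"ax": 0,"ay": 0,"az": 0,"claw": 0}
    - {"tx": 0,"ty": 0,"tz": 43,"ax": 0,"ay": 0,"az": 0,"claw": 0}
    - {"tx": 0,"ty": 0,"tz": 61,"ax": 0,"ay": 0,"az": 0,"claw": 0}
    - {"tx": 0,"ty": 0,"tz": 79,"ax": 0,"ay": 0,"az": 0,"claw": 0}
    - {"tx": 0,"ty": 0,"tz": 96,"ax": 0,"ay": 0,"az": 0,"claw": 0}
    - {"tx": 0,"ty": 0,"tz": 111,"ax": 0,"ay": 0,"az": 0,"claw": 0}
    - {"tx": 0,"ty": 0,"tz": 123,"ax": 0,"ay": 0,"az": 0,"claw": 0}
    - {"tx": 0,"ty": 0,"tz": 130,"ax": 0,"ay": 0,"az": 0,"claw": 0}
    - {"tx": 0,"ty": 0,"tz": 133,"ax": 0,"ay": 0,"az": 0,"claw": 0}
    - {"tx": 0,"ty": 0,"tz": 133,"ax": 0,"ay": 0,"az": 0,"claw": 0}
    - {"tx": 0,"ty": 0,"tz": 133,"ax": 0,"ay": 0,"az": 0,"claw": 0}

```text
time_s: 7.73
tcp_pos: [0.5303, 0.0697, 0.198]
ee_rot: [[-1.0, 0.018, 0.001], [0.018, 1.0, -0.0], [-0.001, -0.0, -1.0]]
wrist_force: [-0.8, -0.6, -2.6]
gripper_width: 0.252
gripper_force: 30.0
```

Run:
```python
from h import *
go([.435,.069,.196],-1)
a=capture('scene')
s=sense();t=np.array(s['tcp_pos'])
for z in(0,-.135):
    p=t+[.16,-.003,.019+z];print(p,(proj('scene',p)-[150,150])*5)
cv2.imwrite('pics/m3.png',cv2.resize(a[150:270,150:310],(800,600),interpolation=cv2.INTER_CUBIC))
```

```text
t 7.73 tcp [0.5303 0.0697 0.198 ] delta [95.3 -2.4  1.9]
rv [-0.      0.0008 -0.0003] deg 0.05
[0.6904773  0.06694405 0.21733058] [[145.29762906 434.10070578]]
[0.6904773  0.06694405 0.08233058] [[174.82224336 560.67703724]]
```

View pics/m3.png

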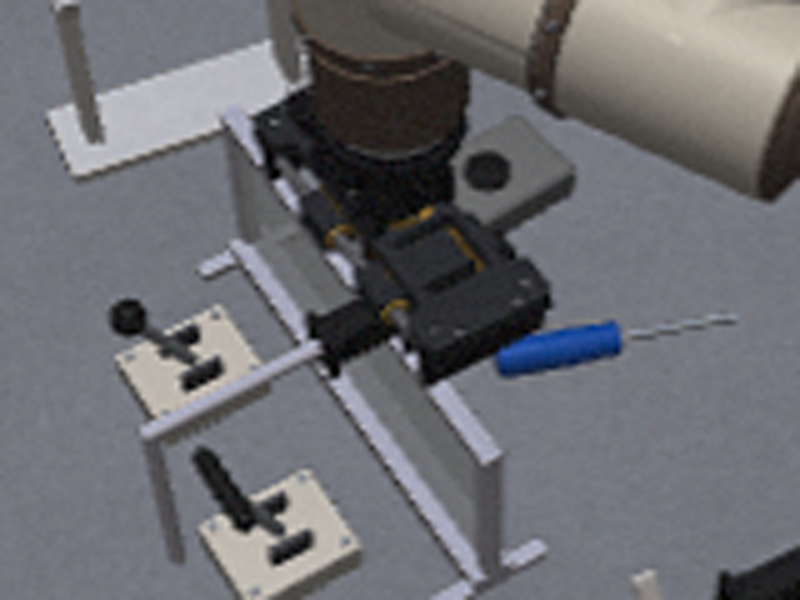

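>>> servo_tool:
  deltas:
    - {"tx": 6,"ty": 0,"tz": 1,"ax": 0,"ay": 0,"az": 0,"claw": 0}
    - {"tx": 12,"ty": 0,"tz": 1,"ax": 0,"ay": 0,"az": 0,"claw": 0}
    - {"tx": 19,"ty": 0,"tz": 1,"ax": 0,"ay": 0,"az": 0,"claw": 0}
    - {"tx": 26,"ty": 0,"tz": 1,"ax": 0,"ay": 0,"az": 0,"claw": 0}
    - {"tx": 33,"ty": 0,"tz": 1,"ax": 0,"ay": 0,"az": 0,"claw": 0}
    - {"tx": 40,"ty": 0,"tz": 1,"ax": 0,"ay": 0,"az": 0,"claw": 0}
    - {"tx": 47,"ty": 0,"tz": 1,"ax": 0,"ay": 0,"az": 0,"claw": 0}
    - {"tx": 54,"ty": 0,"tz": 1,"ax": 0,"ay": 0,"az": 0,"claw": 0}
    - {"tx": 61,"ty": 0,"tz": 1,"ax": 0,"ay": 0,"az": 0,"claw": 0}
    - {"tx": 68,"ty": 0,"tz": 1,"ax": 0,"ay": 0,"az": 0,"claw": 0}
    - {"tx": 75,"ty": 0,"tz": 1,"ax": 0,"ay": 0,"az": 0,"claw": 0}
    - {"tx": 80,"ty": 0,"tz": 1,"ax": 0,"ay": 0,"az": 0,"claw": 0}

```text
time_s: 8.78
tcp_pos: [0.449, 0.0715, 0.1965]
ee_rot: [[-1.0, 0.017, -0.0], [0.017, 1.0, 0.0], [0.0, 0.0, -1.0]]
wrist_force: [1.2, -0.2, -2.1]
gripper_width: 0.253
gripper_force: 30.0
```

>>> servo_tool:
  deltas:
    - {"tx": 4,"ty": 0,"tz": 0,"ax": 0,"ay": 0,"az": 0,"claw": 0}
    - {"tx": 8,"ty": 0,"tz": 0,"ax": 0,"ay": 0,"az": 0,"claw": 0}
    - {"tx": 12,"ty": 0,"tz": 0,"ax": 0,"ay": 0,"az": 0,"claw": 0}
    - {"tx": 15,"ty": 0,"tz": 0,"ax": 0,"ay": 0,"az": 0,"claw": 0}
    - {"tx": 15,"ty": 0,"tz": 0,"ax": 0,"ay": 0,"az": 0,"claw": 0}
    - {"tx": 15,"ty": 0,"tz": 0,"ax": 0,"ay": 0,"az": 0,"claw": 0}

```text
time_s: 9.28
tcp_pos: [0.4344, 0.0716, 0.1964]
ee_rot: [[-1.0, 0.017, -0.001], [0.017, 1.0, -0.001], [0.001, -0.001, -1.0]]
wrist_force: [-0.4, -0.1, -2.4]
gripper_width: 0.25
gripper_force: 30.0
```

Run:
```python
from h import *
go([.435,.069,.196],-1)
a=capture('scene')
s=sense();t=np.array(s['tcp_pos']);print(s['wrist_force'])
for z in(0,-.135):
    p=t+[.16,-.003,.019+z];print(p,(proj('scene',p)-[150,150])*5)
for y in(.020,.084):
  print((proj('scene',[[.6187-.08*np.sin(v-.5),y,.03+.08*np.cos(v-.5)] for v in(.8,.85,.9,1)])-[150,150])*5)
cv2.imwrite('pics/m4.png',cv2.resize(a[150:270,150:310],(800,600),interpolation=cv2.INTER_CUBIC))
```

```text
t 9.28 tcp [0.4344 0.0716 0.1964] delta [-0.6 -2.6  0.4]
rv [-0.0006 -0.0015  0.0002] deg 0.09
[-0.31906894  0.4396195  -1.6980459 ]
[0.59456529 0.06862902 0.21534826] [[301.59824957 356.13361466]]
[0.59456529 0.06862902 0.08034826] [[317.72953328 485.40885198]]
[[272.80350429 405.62674599]
 [278.41451034 403.87308102]
 [283.9311018  402.3521848 ]
 [294.62289156 400.01933742]]
[[327.50653468 480.93225979]
 [333.16283487 478.99140994]
 [338.71690616 477.28324432]
 [349.45992414 474.57754905]]
```

View pics/m4.png

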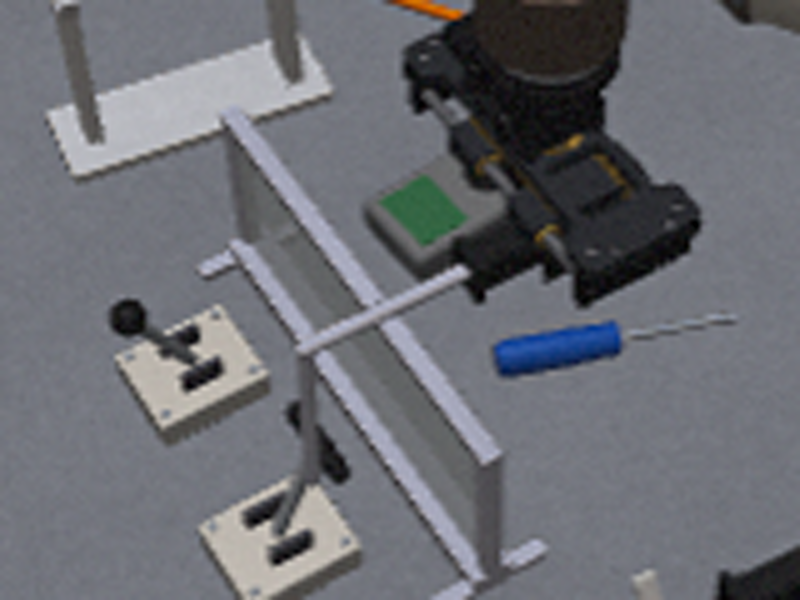

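>>> servo_tool:
  deltas:
    - {"tx": 1.5,"ty": 0,"tz": 0,"ax": 0,"ay": 0,"az": 0,"claw": 0}
    - {"tx": 3,"ty": 0,"tz": 0,"ax": 0,"ay": 0,"az": 0,"claw": 0}
    - {"tx": 4,"ty": 0,"tz": 0,"ax": 0,"ay": 0,"az": 0,"claw": 0}
    - {"tx": 4,"ty": 0,"tz": 0,"ax": 0,"ay": 0,"az": 0,"claw": 0}
    - {"tx": 4,"ty": 0,"tz": 0,"ax": 0,"ay": 0,"az": 0,"claw": 0}

```text
time_s: 9.75
tcp_pos: [0.4311, 0.0719, 0.1966]
ee_rot: [[-1.0, 0.017, 0.0], [0.017, 1.0, 0.0], [-0.0, 0.0, -1.0]]
wrist_force: [0.9, 0.1, -2.6]
gripper_width: 0.253
gripper_force: 30.0
```

Now back off, lift.

>>> servo_tool:
  deltas:
    - {"tx": -4,"ty": 0,"tz": 0,"ax": 0,"ay": 0,"az": 0,"claw": 0}
    - {"tx": -10,"ty": 0,"tz": 0,"ax": 0,"ay": 0,"az": 0,"claw": 0}
    - {"tx": -14,"ty": 0,"tz": 0,"ax": 0,"ay": 0,"az": 0,"claw": 0}
    - {"tx": -14,"ty": 0,"tz": -6,"ax": 0,"ay": 0,"az": 0,"claw": 0}
    - {"tx": -14,"ty": 0,"tz": -18,"ax": 0,"ay": 0,"az": 0,"claw": 0}
    - {"tx": -14,"ty": 0,"tz": -36,"ax": 0,"ay": 0,"az": 0,"claw": 0}
    - {"tx": -14,"ty": 0,"tz": -56,"ax": 0,"ay": 0,"az": 0,"claw": 0}
    - {"tx": -14,"ty": 0,"tz": -78,"ax": 0,"ay": 0,"az": 0,"claw": 0}
    - {"tx": -14,"ty": 0,"tz": -100,"ax": 0,"ay": 0,"az": 0,"claw": 0}
    - {"tx": -14,"ty": 0,"tz": -120,"ax": 0,"ay": 0,"az": 0,"claw": 0}
    - {"tx": -14,"ty": 0,"tz": -132,"ax": 0,"ay": 0,"az": 0,"claw": 0}
    - {"tx": -14,"ty": 0,"tz": -135,"ax": 0,"ay": 0,"az": 0,"claw": 0}

```text
time_s: 10.75
tcp_pos: [0.4461, 0.0718, 0.3345]
ee_rot: [[-1.0, 0.017, 0.005], [0.017, 1.0, 0.002], [-0.005, 0.002, -1.0]]
wrist_force: [0.0, 0.4, -1.3]
gripper_width: 0.248
gripper_force: 30.0
```

Run:
```python
from h import *
go([.4664,-.3055,.3305],-9)
a=capture('scene')
s=sense();t=np.array(s['tcp_pos'])
for z in(0,-.135):
    p=t+[.16,-.003,.019+z];print(p,(proj('scene',p)-[150,140])*5)
cv2.imwrite('pics/m5.png',cv2.resize(a[140:260,150:310],(800,600),interpolation=cv2.INTER_CUBIC))
```

```text
t 10.75 tcp [0.4461 0.0718 0.3345] delta [ -26.8 -376.9    3.4]
rv [0.0022 0.0047 0.1398] deg 8.02
[0.60561591 0.06880045 0.35242114] [[263.01010421 259.12970416]]
[0.60561591 0.06880045 0.21742114] [[284.15808265 413.40158739]]
```

View pics/m5.png

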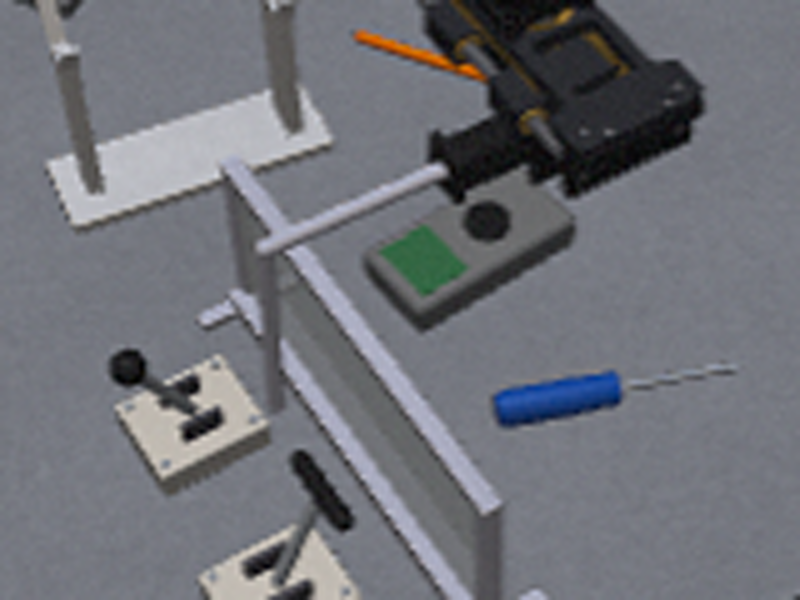

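>>> servo_tool:
  deltas:
    - {"tx": 0,"ty": -10,"tz": 3,"ax": 0,"ay": 0,"az": 0,"claw": 0}
    - {"tx": -2,"ty": -32,"tz": 3,"ax": 0,"ay": 0,"az": 0.01,"claw": 0}
    - {"tx": -4,"ty": -64,"tz": 3,"ax": 0,"ay": 0,"az": 0.02,"claw": 0}
    - {"tx": -7,"ty": -100,"tz": 3,"ax": 0,"ay": 0,"az": 0.04,"claw": 0}
    - {"tx": -10,"ty": -140,"tz": 3,"ax": 0,"ay": 0,"az": 0.06,"claw": 0}
    - {"tx": -13,"ty": -180,"tz": 3,"ax": 0,"ay": 0,"az": 0.08,"claw": 0}
    - {"tx": -16,"ty": -220,"tz": 3,"ax": 0,"ay": 0,"az": 0.1,"claw": 0}
    - {"tx": -19,"ty": -260,"tz": 3,"ax": 0,"ay": 0,"az": 0.12,"claw": 0}
    - {"tx": -22,"ty": -300,"tz": 3,"ax": 0,"ay": 0,"az": 0.13,"claw": 0}
    - {"tx": -25,"ty": -336,"tz": 3,"ax": 0,"ay": 0,"az": 0.14,"claw": 0}
    - {"tx": -27,"ty": -364,"tz": 3,"ax": 0,"ay": 0,"az": 0.14,"claw": 0}
    - {"tx": -27,"ty": -377,"tz": 3,"ax": 0,"ay": 0,"az": 0.14,"claw": 0}

```text
time_s: 11.8
tcp_pos: [0.4643, -0.3091, 0.3258]
ee_rot: [[-0.987, 0.16, -0.005], [0.16, 0.987, 0.001], [0.005, 0.0, -1.0]]
wrist_force: [0.2, 0.5, -2.5]
gripper_width: 0.252
gripper_force: 30.0
```

>>> servo_tool:
  deltas:
    - {"tx": 0,"ty": 0,"tz": 0,"ax": 0,"ay": 0,"az": 0,"claw": 0}
    - {"tx": 0,"ty": 0,"tz": 0,"ax": 0,"ay": 0,"az": 0,"claw": 0}
    - {"tx": 0,"ty": 0,"tz": 0,"ax": 0,"ay": 0,"az": 0,"claw": 0}

```text
time_s: 12.05
tcp_pos: [0.465, -0.305, 0.3278]
ee_rot: [[-0.988, 0.156, -0.001], [0.156, 0.988, 0.001], [0.002, 0.001, -1.0]]
wrist_force: [-0.0, -0.1, -1.6]
gripper_width: 0.25
gripper_force: 30.0
```

Run:
```python
from h import *
go([.4664,-.3055,.1305],-9)
C=cam('wrist');a=capture('wrist')
g=capture('scene')
s=sense();t=np.array(s['tcp_pos']);y=np.radians(-9)
for z in(0,-.135):
    p=t+[.16*np.cos(y),.16*np.sin(y),.019+z];print(p,(proj('scene',p)-[120,80])*4)
cv2.imwrite('pics/m6.png',np.hstack([cv2.resize(a,(400,300)),cv2.resize(g[80:155,120:220],(400,300),interpolation=cv2.INTER_CUBIC)]))
```

```text
t 12.05 tcp [ 0.465  -0.305   0.3278] delta [ -1.7  -0.4 197.3]
rv [ 0.0008 -0.0016  0.0003] deg 0.1
[ 0.62347692 -0.32970041  0.34756984] [[ 40.21213607 116.08660527]]
[ 0.62347692 -0.32970041  0.21256984] [[ 77.4436624  247.22336798]]
```

View pics/m6.png

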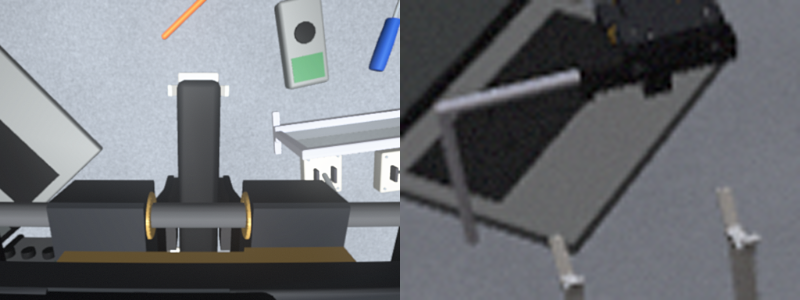

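>>> servo_tool:
  deltas:
    - {"tx": -1.5,"ty": 0,"tz": 10,"ax": 0,"ay": 0,"az": 0,"claw": 0}
    - {"tx": -1.5,"ty": 0,"tz": 28,"ax": 0,"ay": 0,"az": 0,"claw": 0}
    - {"tx": -1.5,"ty": 0,"tz": 50,"ax": 0,"ay": 0,"az": 0,"claw": 0}
    - {"tx": -1.5,"ty": 0,"tz": 75,"ax": 0,"ay": 0,"az": 0,"claw": 0}
    - {"tx": -1.5,"ty": 0,"tz": 100,"ax": 0,"ay": 0,"az": 0,"claw": 0}
    - {"tx": -1.5,"ty": 0,"tz": 122,"ax": 0,"ay": 0,"az": 0,"claw": 0}
    - {"tx": -1.5,"ty": 0,"tz": 142,"ax": 0,"ay": 0,"az": 0,"claw": 0}
    - {"tx": -1.5,"ty": 0,"tz": 158,"ax": 0,"ay": 0,"az": 0,"claw": 0}
    - {"tx": -1.5,"ty": 0,"tz": 170,"ax": 0,"ay": 0,"az": 0,"claw": 0}
    - {"tx": -1.5,"ty": 0,"tz": 178,"ax": 0,"ay": 0,"az": 0,"claw": 0}
    - {"tx": -1.5,"ty": 0,"tz": 184,"ax": 0,"ay": 0,"az": 0,"claw": 0}
    - {"tx": -1.5,"ty": 0,"tz": 188,"ax": 0,"ay": 0,"az": 0,"claw": 0}

```text
time_s: 13.15
tcp_pos: [0.4671, -0.3056, 0.14]
ee_rot: [[-0.988, 0.156, -0.0], [0.156, 0.988, 0.0], [0.0, 0.0, -1.0]]
wrist_force: [0.0, 0.1, -1.5]
gripper_width: 0.247
gripper_force: 30.0
```

>>> servo_tool:
  deltas:
    - {"tx": 0,"ty": 0,"tz": 2,"ax": 0,"ay": 0,"az": 0,"claw": 0}
    - {"tx": 0,"ty": 0,"tz": 4,"ax": 0,"ay": 0,"az": 0,"claw": 0}
    - {"tx": 0,"ty": 0,"tz": 6,"ax": 0,"ay": 0,"az": 0,"claw": 0}
    - {"tx": 0,"ty": 0,"tz": 7,"ax": 0,"ay": 0,"az": 0,"claw": 0}
    - {"tx": 0,"ty": 0,"tz": 7,"ax": 0,"ay": 0,"az": 0,"claw": 0}

```text
time_s: 13.57
tcp_pos: [0.4671, -0.3061, 0.1337]
ee_rot: [[-0.988, 0.157, 0.0], [0.157, 0.988, -0.0], [-0.0, -0.0, -1.0]]
wrist_force: [0.6, 0.1, -2.0]
gripper_width: 0.249
gripper_force: 30.0
```

Run:
```python
from h import *
go([.4664,-.3055,.1305],-9)
```

```text
t 13.57 tcp [ 0.4671 -0.3061  0.1337] delta [0.7 0.5 3.2]
rv [-0.      0.0003 -0.0002] deg 0.02
```

>>> servo_tool:
  deltas:
    - {"tx": 0,"ty": 0,"tz": 1,"ax": 0,"ay": 0,"az": 0,"claw": 0}
    - {"tx": 0,"ty": 0,"tz": 2,"ax": 0,"ay": 0,"az": 0,"claw": 0}
    - {"tx": 0,"ty": 0,"tz": 2.5,"ax": 0,"ay": 0,"az": 0,"claw": 0}
    - {"tx": 0,"ty": 0,"tz": 2.5,"ax": 0,"ay": 0,"az": 0,"claw": 26}
    - {"tx": 0,"ty": 0,"tz": 2.5,"ax": 0,"ay": 0,"az": 0,"claw": 30}
    - {"tx": 0,"ty": 0,"tz": 2.5,"ax": 0,"ay": 0,"az": 0,"claw": 40}
    - {"tx": 0,"ty": 0,"tz": 2.5,"ax": 0,"ay": 0,"az": 0,"claw": 55}
    - {"tx": 0,"ty": 0,"tz": 2.5,"ax": 0,"ay": 0,"az": 0,"claw": 70}
    - {"tx": 0,"ty": 0,"tz": 2.5,"ax": 0,"ay": 0,"az": 0,"claw": 87}
    - {"tx": 0,"ty": 0,"tz": 2.5,"ax": 0,"ay": 0,"az": 0,"claw": 87}
    - {"tx": 0,"ty": 0,"tz": 2.5,"ax": 0,"ay": 0,"az": 0,"claw": 87}
    - {"tx": 0,"ty": 0,"tz": 2.5,"ax": 0,"ay": 0,"az": 0,"claw": 87}

```text
time_s: 14.57
tcp_pos: [0.467, -0.306, 0.131]
ee_rot: [[-0.988, 0.157, 0.0], [0.157, 0.988, 0.0], [-0.0, 0.0, -1.0]]
wrist_force: [0.3, 0.1, 0.1]
gripper_width: 0.787
gripper_force: 0.0
```

>>> servo_tool:
  deltas:
    - {"tx": 0,"ty": 0,"tz": 0,"ax": 0,"ay": 0,"az": 0,"claw": 87}
    - {"tx": 0,"ty": 0,"tz": 0,"ax": 0,"ay": 0,"az": 0,"claw": 87}
    - {"tx": 0,"ty": 0,"tz": 0,"ax": 0,"ay": 0,"az": 0,"claw": 87}
    - {"tx": 0,"ty": 0,"tz": 0,"ax": 0,"ay": 0,"az": 0,"claw": 87}
    - {"tx": 0,"ty": 0,"tz": 0,"ax": 0,"ay": 0,"az": 0,"claw": 87}

```text
time_s: 14.98
tcp_pos: [0.467, -0.306, 0.131]
ee_rot: [[-0.988, 0.157, -0.0], [0.157, 0.988, 0.0], [0.0, 0.0, -1.0]]
wrist_force: [0.5, -0.0, -0.0]
gripper_width: 0.995
gripper_force: 0.0
```

>>> servo_tool:
  deltas:
    - {"tx": 0,"ty": 0,"tz": -10,"ax": 0,"ay": 0,"az": 0,"claw": 87}
    - {"tx": 0,"ty": 0,"tz": -30,"ax": 0,"ay": 0,"az": 0,"claw": 87}
    - {"tx": 0,"ty": 0,"tz": -60,"ax": 0,"ay": 0,"az": 0,"claw": 87}
    - {"tx": 0,"ty": 0,"tz": -95,"ax": 0,"ay": 0,"az": 0,"claw": 87}
    - {"tx": 0,"ty": 0,"tz": -130,"ax": 0,"ay": 0,"az": 0,"claw": 87}
    - {"tx": 0,"ty": 0,"tz": -165,"ax": 0,"ay": 0,"az": 0,"claw": 87}
    - {"tx": 0,"ty": 0,"tz": -200,"ax": 0,"ay": 0,"az": 0,"claw": 87}
    - {"tx": 0,"ty": 0,"tz": -225,"ax": 0,"ay": 0,"az": 0,"claw": 87}
    - {"tx": 0,"ty": 0,"tz": -240,"ax": 0,"ay": 0,"az": 0,"claw": 87}
    - {"tx": 0,"ty": 0,"tz": -240,"ax": 0,"ay": 0,"az": 0,"claw": 87}
    - {"tx": 0,"ty": 0,"tz": -240,"ax": 0,"ay": 0,"az": 0,"claw": 87}

```text
time_s: 15.9
tcp_pos: [0.467, -0.3059, 0.3721]
ee_rot: [[-0.988, 0.157, 0.002], [0.157, 0.988, -0.0], [-0.002, 0.0, -1.0]]
wrist_force: [-0.3, 0.4, -0.8]
gripper_width: 1.0
gripper_force: 0.0
```

Run:
```python
from h import *
g=capture('scene')
cv2.imwrite('pics/m7.png',cv2.resize(g[126:276,138:338],(800,600),interpolation=cv2.INTER_CUBIC))
```

```text
(no output)
```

View pics/m7.png

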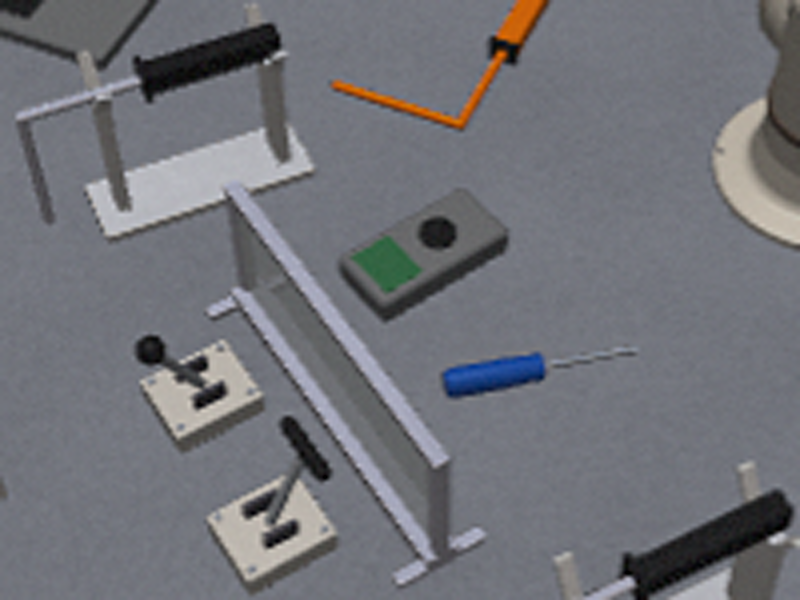

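The picture shows the rod seated as at the start: the bend at (22,117) and the tip at (48,220) are within 1 px of the first view. The T lever at (305,447) is over towards the screen, and the ball switch at (150,350) looks unmoved.

```bash
python3 -c "
from station import *
print(finish_job())"
```

```text
the job is handed in; nothing more can be done
None
```

The job is handed in, with no verdict returned: in the last picture the T-handled switch was fully over towards the screen, the bent rod was back in its stand within a pixel of where it started, and the ball-topped switch looked unmoved.

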